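# Set the twist-lock pile gauge to the green-topped stack

### The arm

A 7-joint arm with a two-finger parallel gripper is mounted at the origin on the work surface. World frame = base frame: x ahead of the robot, y to its left, z up, the work surface at z = 0. Lengths are in m, angles in rad, forces in N, time in s.
With the tool pointing down it reaches from about 0.425 to 0.875 m from the base axis. Payload 4.7 kg.
Tool frame: the origin (TCP) lies at the very end of the fingers, on their centre line; the grasp point (between the pads) lies 19 mm behind it; z points along the fingers, y is the direction in which the jaws open and shut (so a half turn about z gives the same grasp; the last joint's range is limited). The gripper opens to 87 mm and grips with 3 to 60 N. Pads are 19 mm wide; open, the fingers measure 117 mm over their backs; the gripper's body (75 mm by 190 mm) begins 51 mm behind the grasp point.
Start: joints at [-1.319, 0.321, -0.07, 1.45, 0.023, 1.371, -0.057], TCP at [0.153, 0.632, 0.223] pointing down, gripper open.
Joint ranges: [-2.86, 2.86], [-0.3, 2.09], [-1.38, 1.24], [0.06, 2.45], [-1.56, 4.7], [0.09, 2.05], [-2.69, 2.69]. Speed limits (rad/s): [2.57, 2.57, 3.14, 3.14, 3.14, 3.14, 3.14].

### API

Orientations are given as a rotation vector (axis times angle).
In Python, from bench import ctrl gives the robot as it stands. The module is installed in compiled form; this text tells all that it offers.
- The arm moves only by the tool move_arm, never from a script. Its arguments are lists of equal length, an entry for each row: "dp": the shift along the tool's x, y, z in units of 30 mm (1.0 is 30 mm), a list of three; "turn": the turn about the tool's z in units of 5 degrees (1.0 is 5 degrees); "jaw": the opening, from -1 (shut) to 1 (fully open). A call has 1 to 5 rows; each row is the pose to reach, as a shift and turn from the pose commanded when the call began, along the tool's axes at that moment; what a row does not reach only later rows make up. A row lasts 1/10 s, in which the tool goes at most 50 mm and 8.59 degrees, less where a joint would pass 70% of its speed; a pose out of reach is approached as far as the arm can. A call with a gripper value outside its range is refused whole. The fingers move at their own pace and stop on an object; "grip_force" is the grip in N (left out, the last holds). Time passes only in rows, so rows that repeat a pose let the fingers close. It gives the time, the measured TCP pose, the force and the opening at its end, in the units of the state.
- ctrl.get_state(): the state, without advancing time (a new reading comes with each control period).
- ctrl.get_image(name): name is "scene" or "top" or "wrist"; returns the picture (480x640x3 uint8, red, green, blue); there is no depth.
- ctrl.camera_info(name): a dict with "intrinsics" (3x3 intrinsics, pixels), "extrinsics" (4x4, takes a point from world to camera coordinates). Camera axes: x right, y up, looking along -z (the intrinsics and any distortion apply to the point x, -y, -z); pixel columns grow to the right and rows downward; lengths in m; the calibration is good to about 2 mm. A picture is of the moment at which its call begins: read the wrist's pose just before it. camera_info takes no time and is no camera call; for the wrist camera it gives the pose at the moment of the call.
- ctrl.close_job(): hands the job in, once; it reports no verdict.
Trained networks look in the newest picture that a camera, given by its name, has taken for a name from the list of things; names that differ only in an ending like _2 or _b are one class to them, and where a whole thing is asked for, a point or a joint stands for the part that bears it (a point fixed in the world has none). Each returns a list of dicts, best first, with "confidence" (0 to 1); they miss things now and then, are a little off and sometimes report something else, mostly with a low value. They report only what shows in the picture. A call takes as long as a camera call. They do not tell look-alikes from the thing itself.
- ctrl.look_for(camera, target): "rect" ([centre column, centre row, width, height] in pixels, round what is visible of it).
- ctrl.masks_of(camera, target): "region" (480x640 bool, what is visible of it) and "rect" ([centre column, centre row, width, height] in pixels, round what is visible of it).
The state is a dict: "time": time; "joint_positions": joint angles; "qd": joint speeds; "joint_torque": joint torques, N m; "position": TCP position; "tool_rot": TCP orientation; "ft_force": force on the tool from outside, world axes, zero at the start; "torque": the same for the moment, N m; "grip_width": opening from 0.0 (shut) to 1.0 (fully open).
Only numpy, scipy, OpenCV 4.12 (cv2) and the standard library are available. Lean on these libraries where they do the work, as an engineer would, in place of code of your own. Each camera call takes 0.05 s, during which the arm holds its last target. There are 200 camera calls.

### The job

Set the pile gauge with the orange cap to the height of the paper stack with the green cover board. Twist its cap anticlockwise (seen from above) as far as it goes to unlock it, raise it until its orange disc is level with the top of the green-topped stack, then twist the cap fully back clockwise to lock it there, and let go.

Things in the scene. Friction and masses are not known exactly. Their poses are not given: they have to be found in the camera images.
- gauge: Orange-capped pile gauge, fixed on the bench: dark base plate 110 mm square, 12 mm thick, and an upright aluminium tube with a black collar (38 mm across) ending 100 mm up; a 20 mm steel post telescopes up out of it. Origin: centre of the base's underside, on the tube's axis; z up. A like gauge with a blue cap is not to be used.
- gauge_disc (a point): Centre of the orange disc (52 mm across, 6 mm thick) on the post's axis: 112 mm above the bench with the post down, 197 mm fully out; z up. On it, turning with it, is the cap to grip: an orange upright bar, 46 mm long (point x) and 15 mm thick (point y), its flat sides from 11 to 43 mm above the disc's centre, white line on top.
- gauge_twist (a joint): Turn of post, disc and cap about the upright axis, rad: 0 = fully clockwise, locked; 1.05 (60 deg) = fully anticlockwise seen from above, end stop, unlocked. A cam wedges the post below about 0.8. Turning takes up to about 0.2 N m; it stays as left. Locked at the start.
- gauge_lift (a joint): How far the post is out of the tube, m: 0 = fully down, 0.085 = fully out. Unlocked it slides with about 4 N of drag and stays as left (about 6 N to raise it, weight included); locked it resists far more. Nearly down (0 to 0.015) at the start.
- pile_top (a point): Centre of the top of the target paper stack: a fixed upright block of white paper, 148 mm square (sides along point x and y), with a green cover board; the top is 150 to 190 mm above the bench. z up. A like stack with a brown cardboard cover is not the target.
Things that resemble listed ones, but are neither listed nor needed, are in the scene too. Leave any purple or red look-alike of the gauge alone.

How it is judged:
On the way, in this order (a step that is already met when the one before it is completed fails the run):
1. the orange gauge is twisted to unlocked (value of joint gauge_twist above 0.8 rad), for 0.1 s.
2. unlocked, its disc is raised level with the top of the green-topped stack (within 15 mm) (value of joint gauge_twist above 0.75 rad and z of gauge_disc in the frame of pile_top between -0.015 and 0.015 m), for 0.1 s.
At the end, for the whole second after the job is handed in: The centre of the orange disc is within 12 mm of the height of the green-topped stack's top, the cap is twisted back to locked (within 0.2 rad of fully clockwise) and the post is at rest (z of gauge_disc in the frame of pile_top between -0.012 and 0.012 m and value of joint gauge_twist below 0.2 rad and velocity of joint gauge_lift between -0.005 and 0.005 m/s); the robot touches nothing.
It also fails if it takes over 34 s, if anything falls off the work surface, if the arm or the gripper's body presses on something with over 40 N, if the wrist force passes 120 N, or if a joint passes its speed limit or range.

## Working session

There is one attempt and no reset: what is moved stays moved. The work goes in short steps, Python scripts to look and compute and a tool call to move; the robot and the scene stay as the last step left them, time stands still between calls to the robot, and variables do not carry over. Pictures are saved under pics/ and viewed, about 8 in all and at most 12, crops included, and the job is handed in when it is done.

Besides the shell and the picture viewer there is one more tool, called after "Request:" as name(argument=value, ...), one argument or row to a line, values as JSON. move_arm: Moves the arm, as the interface text tells. Its arguments: {"type":"object","properties":{"dp":{"type":"array","items":{"type":"array","items":{"type":"number"}}},"turn":{"type":"array","items":{"type":"number"}},"jaw":{"type":"array","items":{"type":"number"}},"grip_force":{"type":"number"}},"required":["dp","turn","jaw"]}

```bash
mkdir -p pics; python3 - <<'E'
from bench import ctrl
import cv2,numpy as np
np.set_printoptions(precision=4,suppress=True)
s=ctrl.get_state();print(s)
for n in("scene","top"):
    im=ctrl.get_image(n);cv2.imwrite(f"pics/{n}1.png",im[:,:,::-1])
    print(ctrl.camera_info(n))
    for t in("gauge","gauge_disc","pile_top"):
        print(n,t,[(np.round(d["rect"]),round(d["confidence"],2)) for d in ctrl.look_for(n,t)])
E
```

```text
{'time': 0.0, 'joint_positions': array([-1.3189,  0.3218, -0.0701,  1.4517,  0.0226,  1.3708, -0.0569]), 'qd': array([-0.0004,  0.0003,  0.0012,  0.0012, -0.0012, -0.0026, -0.001 ]), 'joint_torque': array([ -0.0001, -49.1285,  -0.4038, -31.2531,  -0.0638,   0.0435,
         0.0002]), 'position': array([0.1531, 0.6312, 0.2215]), 'tool_rot': array([-0.3726, -3.1193,  0.003 ]), 'ft_force': array([-0.3361,  0.3853, -0.4614]), 'torque': array([ 0.0013, -0.0413,  0.0632]), 'grip_width': 0.9983868167254702}
{'intrinsics': array([[457.2671,   0.    , 321.105 ],
       [  0.    , 457.2671, 239.1801],
       [  0.    ,   0.    ,   1.    ]]), 'extrinsics': array([[ 0.1066,  0.9942,  0.0129, -0.1788],
       [-0.5818,  0.0519,  0.8117,  0.1933],
       [ 0.8063, -0.094 ,  0.5839, -1.421 ],
       [ 0.    ,  0.    ,  0.    ,  1.    ]])}
scene gauge [(array([357., 206.,  52.,  72.]), 0.69), (array([324., 246.,  59.,  80.]), 0.68), (array([405., 380.,  76., 104.]), 0.65)]
scene gauge_disc [(array([321., 220.,  22.,  29.]), 0.97), (array([411., 348.,  35.,  44.]), 0.86), (array([355., 184.,  18.,  26.]), 0.8)]
scene pile_top [(array([482., 287., 127., 127.]), 0.64)]
{'intrinsics': array([[513.8736,   0.    , 319.9671],
       [  0.    , 513.8736, 245.9409],
       [  0.    ,   0.    ,   1.    ]]), 'extrinsics': array([[ 0.0074, -0.9999, -0.0141,  0.1089],
       [ 0.9944,  0.0058,  0.1051, -0.5714],
       [-0.105 , -0.0148,  0.9944, -1.1244],
       [ 0.    ,  0.    ,  0.    ,  1.    ]])}
top gauge [(array([272., 136.,  47.,  55.]), 0.95), (array([263., 373.,  65.,  62.]), 0.85), (array([312., 294.,  57.,  52.]), 0.83)]
top gauge_disc [(array([310., 293.,  24.,  26.]), 0.75), (array([263., 124.,  23.,  34.]), 0.6), (array([256., 380.,  28.,  27.]), 0.59)]
top pile_top [(array([176., 208.,  98.,  89.]), 0.97)]
```

View pics/scene1.png

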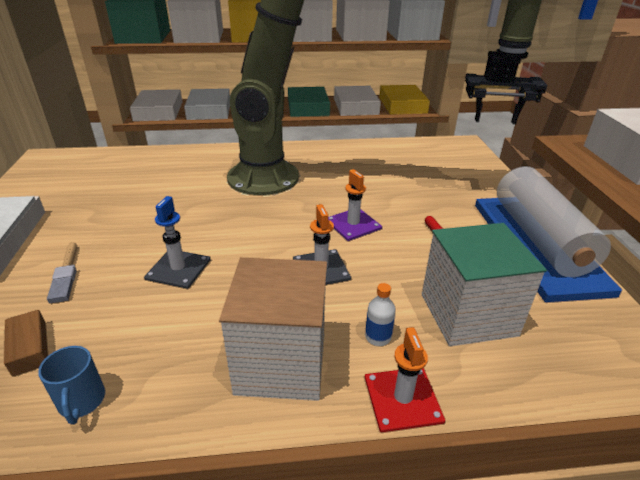

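View pics/top1.png

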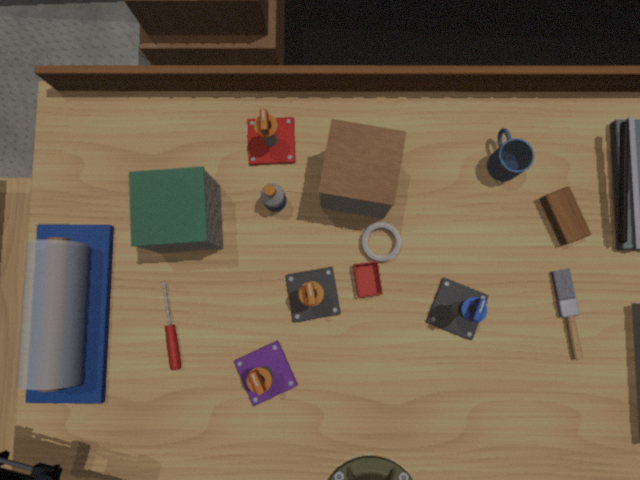

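The scene shows the target gauge (dark base) at about (322,250) and the green stack at about (485,285). In the top view the gauge is at (312,294) and the green top at about (170,210). Red, purple and blue gauges are look-alikes to leave alone.

```bash
cat >h.py <<'E'
from bench import ctrl
import cv2,numpy as np
from scipy.optimize import least_squares
np.set_printoptions(precision=4,suppress=True)
def P(n):
    c=ctrl.camera_info(n); return c["intrinsics"]@np.diag([1,-1,-1])@c["extrinsics"][:3]
def proj(M,X):
    h=np.c_[np.atleast_2d(X),np.ones(len(np.atleast_2d(X)))]@M.T; return h[:,:2]/h[:,2:]
def onz(M,uv,z):
    H=np.c_[M[:,0],M[:,1],M[:,2]*z+M[:,3]]; p=np.linalg.solve(H,np.r_[uv,1]); return p[:2]/p[2]
def tri(Ms,uvs):
    return np.array([ (lambda h:h[:3]/h[3])(cv2.triangulatePoints(Ms[0],Ms[1],np.float64(a),np.float64(b)).ravel()) for a,b in zip(*uvs)])
E
python3 - <<'E'
from h import *
Ms=[P("scene"),P("top")];Q=[]
for n,box in(("scene",(425,220,545,275)),("top",(120,160,212,255))):
    im=cv2.imread(f"pics/{n}1.png");hsv=cv2.cvtColor(im,cv2.COLOR_BGR2HSV)
    m=cv2.inRange(hsv,(65,90,50),(90,255,255));k=np.zeros_like(m);x0,y0,x1,y1=box;k[y0:y1,x0:x1]=m[y0:y1,x0:x1]
    c=max(cv2.findContours(k,cv2.RETR_EXTERNAL,cv2.CHAIN_APPROX_NONE)[0],key=cv2.contourArea)
    h=cv2.convexHull(c)
    for e in np.linspace(2,15,40):
        q=cv2.approxPolyDP(h,e,True)
        if len(q)==4:break
    q=q[:,0].astype(float);print(n,cv2.contourArea(c),q.tolist());Q.append(q)
# match by assuming z=.17
A,B=[np.array([onz(M,u,.17) for u in q]) for M,q in zip(Ms,Q)]
idx=[np.argmin(np.linalg.norm(B-a,axis=1)) for a in A];print(idx)
X=tri(Ms,(Q[0],Q[1][idx]));print(X,X.mean(0));print([np.linalg.norm(X[i]-X[i-1]) for i in range(4)])
g=[onz(Ms[0],(324,250),.012),onz(Ms[1],(313,294.5),.012)];print("base",g)
a=cv2.imread("pics/scene1.png")[185:295,275:375];b=cv2.imread("pics/top1.png")[255:335,272:352]
cv2.imwrite("pics/c1.png",np.hstack([cv2.resize(a,(360,396),interpolation=2),cv2.resize(b,(396,396),interpolation=2)]))
print(onz(Ms[1],(310,293),.13),onz(Ms[0],(321,226),.115))
E
```

```text
scene 3812.5 [[544.0, 270.0], [462.0, 274.0], [433.0, 230.0], [503.0, 223.0]]
top 11.0 [[172.0, 230.0]]
[np.int64(0), np.int64(0), np.int64(0), np.int64(0)]
[[0.626  0.4846 0.097 ]
 [0.5953 0.4212 0.0774]
 [0.5783 0.3712 0.1843]
 [0.5947 0.4259 0.1936]] [0.5986 0.4257 0.1381]
[np.float64(0.11735456093565004), np.float64(0.07316442401185322), np.float64(0.11915690938640254), np.float64(0.05786709316353081)]
base [array([0.4064, 0.1431]), array([0.462 , 0.1279])]
[0.4637 0.1308] [0.4547 0.1294]
```

View pics/c1.png

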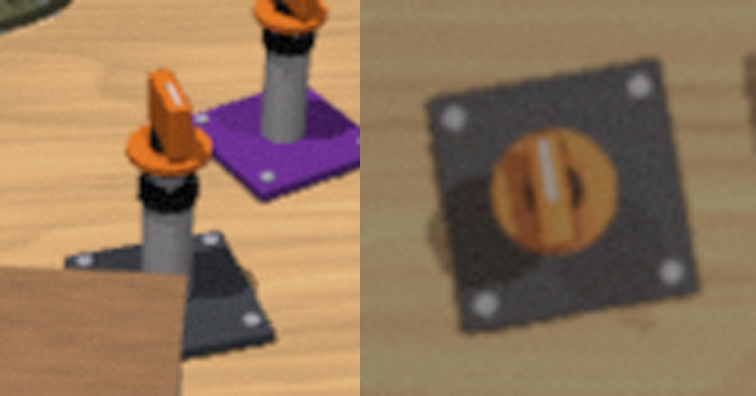

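The crop shows the gauge's bar tilted slightly off world x, the disc centre at about (311.4,293.4) in top and (321.7,226.7) in scene, and the four base screws. The green colour thresholds need loosening.

```bash
python3 - <<'E'
from h import *
Ms=[P("scene"),P("top")];Q=[]
for n,box,lo in(("scene",(420,220,550,285),(60,90,40)),("top",(120,155,225,260),(50,60,20))):
    im=cv2.imread(f"pics/{n}1.png");hsv=cv2.cvtColor(im,cv2.COLOR_BGR2HSV)
    print(hsv[208,170] if n=="top" else hsv[250,485])
    m=cv2.inRange(hsv,lo,(95,255,255));k=np.zeros_like(m);x0,y0,x1,y1=box;k[y0:y1,x0:x1]=m[y0:y1,x0:x1]
    k=cv2.morphologyEx(k,cv2.MORPH_OPEN,np.ones((3,3)))
    c=max(cv2.findContours(k,cv2.RETR_EXTERNAL,cv2.CHAIN_APPROX_NONE)[0],key=cv2.contourArea)
    h=cv2.convexHull(c)
    for e in np.linspace(2,15,40):
        q=cv2.approxPolyDP(h,e,True)
        if len(q)==4:break
    q=q[:,0].astype(float);print(n,cv2.contourArea(c),q.tolist());Q.append(q)
A,B=[np.array([onz(M,u,.17) for u in q]) for M,q in zip(Ms,Q)]
idx=[np.argmin(np.linalg.norm(B-a,axis=1)) for a in A];print(idx)
X=tri(Ms,(Q[0],Q[1][idx]));print(X,X.mean(0));print([np.linalg.norm(X[i]-X[i-1]) for i in range(4)])
# square model fit
def res(p,q=None):
    c,s=np.cos(p[3]),np.sin(p[3]);C=np.array([[1,1],[-1,1],[-1,-1],[1,-1]])*.074@np.array([[c,s],[-s,c]])
    X=np.c_[C+p[:2],np.full(4,p[2])];r=[]
    for M,q in zip(Ms,Q):
        u=proj(M,X);r.append(np.concatenate([q[i]-u[np.argmin(np.linalg.norm(u-q[i],axis=1))] for i in range(4)]))
    return np.concatenate(r)
f=least_squares(res,[*X.mean(0),0.0]);print("pile",f.x,f.cost);print(res(f.x).round(1))
b=lambda x,y:((x-360)/396*80+271.5+.1,y/396*80+254.6)
print("base",onz(Ms[1],b(563,194.5),.012),"disc xy",onz(Ms[1],b(555,190),.12))
print("disc tri",tri(Ms,([(321.4,226.3)],[b(555,190)])))
l=[onz(Ms[1],b(543,140),.155),onz(Ms[1],b(552,200),.155)];d=l[0]-l[1];print("line",l,np.degrees(np.arctan2(d[1],d[0])))
E
```

```text
[ 77 111 113]
scene 3963.5 [[545.0, 270.0], [465.0, 279.0], [434.0, 230.0], [503.0, 223.0]]
[72 83 89]
top 5345.5 [[202.0, 167.0], [206.0, 239.0], [132.0, 244.0], [130.0, 173.0]]
[np.int64(3), np.int64(0), np.int64(1), np.int64(2)]
[[0.7028 0.497  0.1668]
 [0.7146 0.3489 0.1684]
 [0.5687 0.3378 0.1699]
 [0.5577 0.4843 0.1705]] [0.6359 0.417  0.1689]
[np.float64(0.14566973213827797), np.float64(0.14852770825503184), np.float64(0.14634555365378954), np.float64(0.1469233186962693)]
pile [0.6358 0.417  0.1688 0.0739] 2.15143416824811
[ 0.3  0.2 -0.7  0.1  0.9 -0.2  0.2 -0.4 -0.6  0.1  0.3 -0.5  0.4 -0.6
  0.4  1.1]
base [0.4634 0.1288] disc xy [0.4639 0.129 ]
disc tri [[0.4639 0.1291 0.1205]]
line [array([0.4834, 0.1329]), array([0.4594, 0.1291])] 9.102484499338857
```

Measurements agree with the stated sizes: pile top z is about 0.169 with sides of about 147 mm. The gauge axis is at (0.464,0.129), disc z is about 0.1205, and the bar yaw is about 9°. Next step is computing the move.

```bash
cat >>h.py <<'E'
from scipy.spatial.transform import Rotation as R
def go(p,xdeg,ref=None):
    "units for move_arm to TCP p with tool x at world yaw xdeg"
    s=ctrl.get_state();r=R.from_rotvec(s["tool_rot"]);m=r.as_matrix()
    yaw=np.degrees(np.arctan2(m[1,0],m[0,0]))
    print("t",s["time"],"pos",s["position"],"yaw",yaw,"tilt z",m[:,2],"F",s["ft_force"],"grip",s["grip_width"],"q7",s["joint_positions"][6])
    print("dp",(m.T@(np.array(p)-s["position"])/.03).round(2),"turn",round(-(xdeg-yaw)/5,2))
E
python3 -c "
from h import *
go([.464,.129,.225],9)"
```

```text
t 0.4 pos [0.1531 0.6316 0.2224] yaw 166.37958203798647 tilt z [-0.     -0.0002 -1.    ] F [-0.2278 -0.2475  0.2674] grip 0.9976067674467454 q7 -0.05688495130212232
dp [-14.02 -13.84  -0.08] turn 31.48
```

Request:
move_arm(
  dp=[
    [-1.1,-1.1,0],
    [-2.2,-2.2,0],
    [-3.3,-3.3,0],
    [-4.4,-4.4,0],
    [-5.5,-5.5,0],
  ],
  turn=[1.7,3.4,5.1,6.8,8.5],
  jaw=[1,1,1,1,1],
  grip_force=40,
)

```text
time: 0.9
position: [0.2754, 0.4308, 0.2228]
tool_rot: [-1.486, -2.768, -0.001]
ft_force: [0.4, -0.4, 0.6]
grip_width: 1.002
```

```bash
python3 -c "
from h import *
go([.464,.129,.225],9)"
```

```text
t 0.9 pos [0.2754 0.4308 0.2228] yaw 123.53137648645324 tilt z [ 0.0003  0.0007 -1.    ] F [ 0.4193 -0.4493  0.5797] grip 1.0017696502206412 q7 -0.466016920311047
dp [-11.86  -0.32  -0.08] turn 22.91
```

Request:
move_arm(
  dp=[
    [-1.5,0,0],
    [-3,0,0],
    [-4.5,-0.1,0],
    [-6,-0.2,0],
    [-7.5,-0.2,0],
  ],
  turn=[1.7,3.4,5.1,6.8,8.5],
  jaw=[1,1,1,1,1],
)

```text
time: 1.4
position: [0.3956, 0.2407, 0.2229]
tool_rot: [-2.388, -2.041, -0.002]
ft_force: [0.8, -0.3, 0.4]
grip_width: 0.999
```

```bash
python3 -c "
from h import *
go([.464,.129,.225],9)"
```

```text
t 1.4 pos [0.3956 0.2407 0.2229] yaw 81.03985080100622 tilt z [ 0.0005  0.0011 -1.    ] F [ 0.828  -0.2891  0.4276] grip 0.999395336470604 q7 -0.7865425563404637
dp [-3.32  2.83 -0.07] turn 14.41
```

Request:
move_arm(
  dp=[
    [-1,0.9,0],
    [-2,1.8,0],
    [-3.3,2.8,-0.1],
    [-3.3,2.8,-0.1],
    [-3.3,2.8,-0.1],
  ],
  turn=[1.7,3.4,5.1,6.8,8.5],
  jaw=[1,1,1,1,1],
)

```text
time: 1.9
position: [0.4641, 0.1301, 0.2259]
tool_rot: [-2.968, -1.03, -0.001]
ft_force: [-0.2, 0.8, 0.2]
grip_width: 1.0
```

Request:
move_arm(
  dp=[
    [0,0,0],
    [0,0,0],
    [0,0,0],
    [0,0,0],
    [0,0,0],
  ],
  turn=[1.7,3.4,5.1,5.9,5.9],
  jaw=[1,1,1,1,1],
)

```text
time: 2.4
position: [0.4633, 0.1319, 0.2257]
tool_rot: [-3.131, -0.257, -0.001]
ft_force: [0.4, -0.7, -0.1]
grip_width: 1.002
```

```bash
python3 -c "
from h import *
im=ctrl.get_image('wrist');cv2.imwrite('pics/w1.png',im[:,:,::-1]);M=P('wrist')
print('exp bar top ends',proj(M,[[.464+.023*np.cos(.157),.129+.023*np.sin(.157),.1645],[.464-.023*np.cos(.157),.129-.023*np.sin(.157),.1645],[.464,.129,.1205]]))
go([.464,.129,.225],9)"
```

```text
exp bar top ends [[323.0312 217.2458]
 [322.2306 288.2868]
 [321.9595 236.8552]]
t 2.45 pos [0.4633 0.1318 0.2257] yaw 9.464184612173936 tilt z [ 0.0003  0.0003 -1.    ] F [-0.3576 -0.9768  0.3944] grip 1.0024286132863844 q7 -1.7576848685893476
dp [0.01 0.1  0.02] turn 0.09
```

View pics/w1.png

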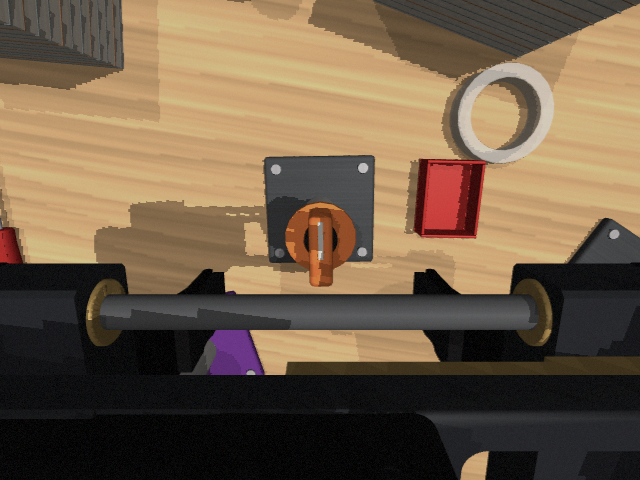

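The wrist view confirms the bar: top ends at about (320,208) and (321,287), aligned with the tool. The prediction was (323,217) to (322,288). Now descend.

Request:
move_arm(
  dp=[
    [0,0.06,0.8],
    [0,0.06,1.6],
    [0,0.06,2.4],
    [0,0.06,3.1],
    [0,0.06,3.1],
  ],
  turn=[0,0,0,0,0],
  jaw=[1,1,1,1,1],
)

```text
time: 2.95
position: [0.4614, 0.1293, 0.13]
tool_rot: [3.129, 0.259, -0.008]
ft_force: [-0.3, -0.1, -0.1]
grip_width: 1.002
```

Request:
move_arm(
  dp=[
    [0,0,0],
    [0,0,0],
    [0,0,0],
    [0,0,0],
    [0,0,0],
  ],
  turn=[0,0,0,0,0],
  jaw=[-1,-1,-1,-1,-1],
  grip_force=40,
)

```text
time: 3.45
position: [0.4639, 0.1302, 0.1331]
tool_rot: [-3.131, -0.257, -0.001]
ft_force: [0.3, -0.8, 0.2]
grip_width: 0.633
```

Request:
move_arm(
  dp=[
    [0,0,0],
    [0,0,0],
    [0,0,0],
    [0,0,0],
    [0,0,0],
  ],
  turn=[0,0,0,0,0],
  jaw=[-1,-1,-1,-1,-1],
)

```text
time: 3.95
position: [0.4638, 0.1307, 0.1328]
tool_rot: [-3.13, -0.257, -0.001]
ft_force: [-1.7, 10.8, -1.2]
grip_width: 0.173
```

Request:
move_arm(
  dp=[
    [0,0,0],
    [0,0,0],
    [0,0,0],
    [0,0,0],
    [0,0,0],
  ],
  turn=[0,0,0,0,0],
  jaw=[-1,-1,-1,-1,-1],
)

```text
time: 4.45
position: [0.4637, 0.1308, 0.1328]
tool_rot: [-3.13, -0.258, -0.001]
ft_force: [-0.4, 3.6, 2.5]
grip_width: 0.173
```

Gripped at 15 mm, which matches the bar thickness. Twist anticlockwise (negative turn).

Request:
move_arm(
  dp=[
    [0,0,0],
    [0,0,0],
    [0,0,0],
    [0,0,0],
    [0,0,0],
  ],
  turn=[-0.8,-1.6,-2.4,-3.2,-4],
  jaw=[-1,-1,-1,-1,-1],
)

```text
time: 4.95
position: [0.4638, 0.1305, 0.1328]
tool_rot: [-3.037, -0.799, -0.001]
ft_force: [0.1, 3.5, 1.7]
grip_width: 0.168
```

Request:
move_arm(
  dp=[
    [0,0,0],
    [0,0,0],
    [0,0,0],
    [0,0,0],
    [0,0,0],
  ],
  turn=[-0.8,-1.6,-2.4,-3.2,-4],
  jaw=[-1,-1,-1,-1,-1],
)

```text
time: 5.45
position: [0.464, 0.1304, 0.1328]
tool_rot: [-2.853, -1.314, -0.002]
ft_force: [-0.3, 2.8, 1.1]
grip_width: 0.168
```

Request:
move_arm(
  dp=[
    [0,0,0],
    [0,0,0],
    [0,0,0],
    [0,0,0],
    [0,0,0],
  ],
  turn=[-0.8,-1.6,-2.4,-3.2,-3.8],
  jaw=[-1,-1,-1,-1,-1],
)

```text
time: 5.95
position: [0.4641, 0.1303, 0.1328]
tool_rot: [-2.598, -1.767, -0.002]
ft_force: [2.0, 3.4, 0.8]
grip_width: 0.169
```

Request:
move_arm(
  dp=[
    [0,0,0],
    [0,0,0],
    [0,0,0],
  ],
  turn=[0,0,0],
  jaw=[-1,-1,-1],
)

```text
time: 6.25
position: [0.4641, 0.1303, 0.1328]
tool_rot: [2.599, 1.764, 0.002]
ft_force: [2.2, 2.8, 0.8]
grip_width: 0.171
```

```bash
python3 -c "
from h import *
go([.464,.129,.133+.0485],69);print(ctrl.get_state()['torque'])
for n in('scene','top'):
  im=ctrl.get_image(n);cv2.imwrite(f'pics/{n}2.png',im[:,:,::-1])
a=cv2.imread('pics/scene2.png')[185:295,275:375];b=cv2.imread('pics/top2.png')[255:335,272:352]
cv2.imwrite('pics/c2.png',np.hstack([cv2.resize(a,(360,396),interpolation=2),cv2.resize(b,(396,396),interpolation=2)]))
"
```

```text
t 6.25 pos [0.4641 0.1303 0.1328] yaw 68.31134619513297 tilt z [ 0.0013  0.0005 -1.    ] F [2.2004 2.8014 0.7842] grip 0.1712871380256214 q7 -0.6955665769163114
dp [-0.04  0.01 -1.62] turn -0.14
[ 0.6494 -0.4255  0.0733]
```

View pics/c2.png

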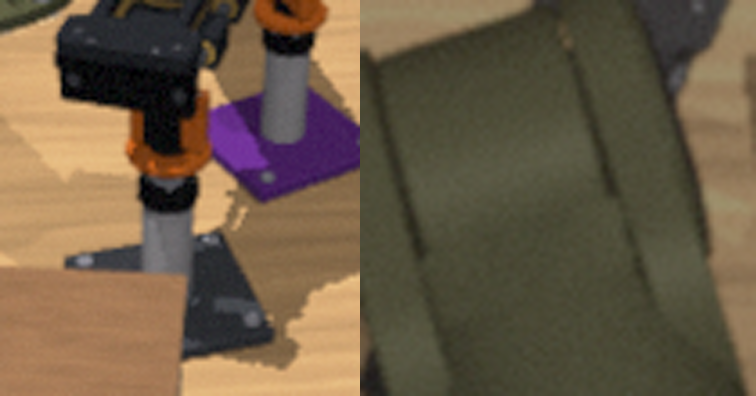

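The bar is still held and has turned about 59°. Raise by 48 mm.

Request:
move_arm(
  dp=[
    [0,0,-0.15],
    [0,0,-0.3],
    [0,0,-0.45],
    [0,0,-0.6],
    [0,0,-0.75],
  ],
  turn=[0,0,0,0,0],
  jaw=[-1,-1,-1,-1,-1],
)

```text
time: 6.85
position: [0.4641, 0.1302, 0.1543]
tool_rot: [2.599, 1.764, 0.002]
ft_force: [5.4, 4.6, -5.9]
grip_width: 0.17
```

Request:
move_arm(
  dp=[
    [0,0,-0.2],
    [0,0,-0.4],
    [0,0,-0.6],
    [0,0,-0.87],
    [0,0,-0.87],
  ],
  turn=[0,0,0,0,0],
  jaw=[-1,-1,-1,-1,-1],
)

```text
time: 7.35
position: [0.4641, 0.1303, 0.1814]
tool_rot: [2.599, 1.764, 0.002]
ft_force: [3.5, 2.0, 1.9]
grip_width: 0.17
```

Request:
move_arm(
  dp=[
    [0,0,0],
    [0,0,0],
    [0,0,0],
  ],
  turn=[0,0,0],
  jaw=[-1,-1,-1],
)

```text
time: 7.65
position: [0.4641, 0.1303, 0.1815]
tool_rot: [2.599, 1.765, 0.002]
ft_force: [4.1, 3.8, 1.4]
grip_width: 0.174
```

```bash
python3 -c "
from h import *
go([.464,.129,.133+.0485],9)
im=ctrl.get_image('scene')[:,:,::-1];cv2.imwrite('pics/scene3.png',im)
print('pred disc centre at .169',proj(P('scene'),[[.464,.129,.169]]))
a=im[150:290,260:400];cv2.imwrite('pics/c3.png',cv2.resize(a,(560,560),interpolation=2))
"
```

```text
t 7.65 pos [0.4641 0.1303 0.1815] yaw 68.36419090239372 tilt z [ 0.0013  0.0006 -1.    ] F [4.0759 3.8335 1.4467] grip 0.17361658901878782 q7 -0.7135588928810396
dp [-0.04  0.01 -0.  ] turn 11.87
pred disc centre at .169 [[321.6298 207.1897]]
```

View pics/c3.png

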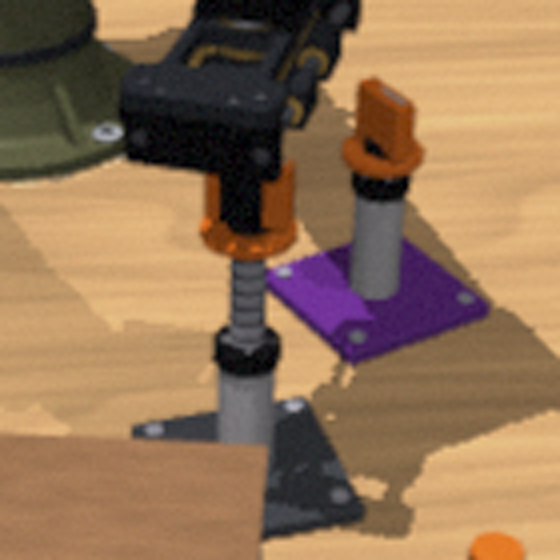

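The post has extended. The disc is at about (322,208) against a predicted (321.6,207.2), so it is level within about 2 mm. Lock it by turning clockwise.

Request:
move_arm(
  dp=[
    [0,0,0],
    [0,0,0],
    [0,0,0],
    [0,0,0],
    [0,0,0],
  ],
  turn=[0.8,1.6,2.4,3.2,4],
  jaw=[-1,-1,-1,-1,-1],
)

```text
time: 8.2
position: [0.4639, 0.1304, 0.1814]
tool_rot: [-2.867, -1.283, -0.002]
ft_force: [3.4, 4.1, 1.8]
grip_width: 0.167
```

Request:
move_arm(
  dp=[
    [0,0,0],
    [0,0,0],
    [0,0,0],
    [0,0,0],
    [0,0,0],
  ],
  turn=[0.8,1.6,2.4,3.2,4],
  jaw=[-1,-1,-1,-1,-1],
)

```text
time: 8.7
position: [0.4637, 0.1305, 0.1814]
tool_rot: [-3.046, -0.766, -0.001]
ft_force: [3.9, 3.5, 1.5]
grip_width: 0.167
```

Request:
move_arm(
  dp=[
    [0,0,0],
    [0,0,0],
    [0,0,0],
    [0,0,0],
    [0,0,0],
  ],
  turn=[0.8,1.6,2.4,3.2,3.9],
  jaw=[-1,-1,-1,-1,-1],
)

```text
time: 9.2
position: [0.4636, 0.1307, 0.1814]
tool_rot: [-3.132, -0.24, -0.001]
ft_force: [3.4, 3.4, 2.3]
grip_width: 0.17
```

Request:
move_arm(
  dp=[
    [0,0,0],
    [0,0,0],
    [0,0,0],
  ],
  turn=[0.2,0.2,0.2],
  jaw=[-1,-1,-1],
)

```text
time: 9.5
position: [0.4637, 0.1307, 0.1814]
tool_rot: [-3.134, -0.22, -0.001]
ft_force: [3.2, 4.5, 2.1]
grip_width: 0.172
```

```bash
python3 -c "
from h import *
go([.464,.129,.1815],9);print(ctrl.get_state()['torque'])"
```

```text
t 9.5 pos [0.4637 0.1307 0.1814] yaw 8.023505809422092 tilt z [ 0.0007  0.0003 -1.    ] F [3.1818 4.4662 2.0955] grip 0.1717578174633962 q7 -1.767481423804911
dp [ 0.    0.06 -0.  ] turn -0.2
[ 0.8717 -0.4808  0.7442]
```

The moment has risen to 0.74 N m, which is the end stop. Release and retreat upward.

Request:
move_arm(
  dp=[
    [0,0,0],
    [0,0,0],
    [0,0,0],
    [0,0,0],
    [0,0,0],
  ],
  turn=[-0.1,-0.1,-0.1,-0.1,-0.1],
  jaw=[1,1,1,1,1],
)

```text
time: 10.0
position: [0.4626, 0.1299, 0.1803]
tool_rot: [3.133, 0.229, -0.003]
ft_force: [-0.5, 0.1, -0.5]
grip_width: 0.542
```

Request:
move_arm(
  dp=[
    [0,0,0],
    [0,0,0],
    [0,0,0],
    [0,0,0],
    [0,0,0],
  ],
  turn=[0,0,0,0,0],
  jaw=[1,1,1,1,1],
)

```text
time: 10.5
position: [0.4636, 0.1302, 0.1812]
tool_rot: [-3.133, -0.23, -0.0]
ft_force: [0.0, 0.7, 0.2]
grip_width: 0.967
```

Request:
move_arm(
  dp=[
    [0,0,-0.6],
    [0,0,-1.2],
    [0,0,-2],
    [0,0,-3],
    [0,0,-4],
  ],
  turn=[0,0,0,0,0],
  jaw=[1,1,1,1,1],
)

```text
time: 11.0
position: [0.4633, 0.13, 0.3022]
tool_rot: [-3.133, -0.229, 0.0]
ft_force: [0.9, 0.5, 0.5]
grip_width: 1.0
```

Request:
move_arm(
  dp=[
    [0,0,0],
    [0,0,0],
    [0,0,0],
  ],
  turn=[0,0,0],
  jaw=[1,1,1],
)

```text
time: 11.3
position: [0.463, 0.1299, 0.3]
tool_rot: [3.133, 0.229, -0.003]
ft_force: [-0.5, -0.4, -1.7]
grip_width: 1.001
```

```bash
python3 -c "
from h import *
go([.464,.129,.1815],9)
a=ctrl.get_image('scene')[:,:,::-1];w=ctrl.get_image('wrist')[:,:,::-1]
t=np.radians(9);e=np.array([np.cos(t),np.sin(t)])*.023
print('wrist pred bar ends/disc',proj(P('wrist'),[[.464+e[0],.129+e[1],.2125],[.464-e[0],.129-e[1],.2125],[.464,.129,.169]]))
print('scene pred disc',proj(P('scene'),[[.464,.129,.169]]))
cv2.imwrite('pics/c4.png',np.hstack([cv2.resize(a[150:270,270:370],(400,480),interpolation=2),w[:,120:520]]))
"
```

```text
t 11.3 pos [0.463  0.1299 0.3   ] yaw 8.378920189471215 tilt z [-0.0017 -0.0007 -1.    ] F [-0.4623 -0.4287 -1.7384] grip 1.001133591893283 q7 -1.7828792096485941
dp [0.04 0.03 3.95] turn -0.12
wrist pred bar ends/disc [[319.0014 208.7298]
 [319.6928 273.2989]
 [319.1651 228.0551]]
scene pred disc [[321.6298 207.1897]]
```

View pics/c4.png

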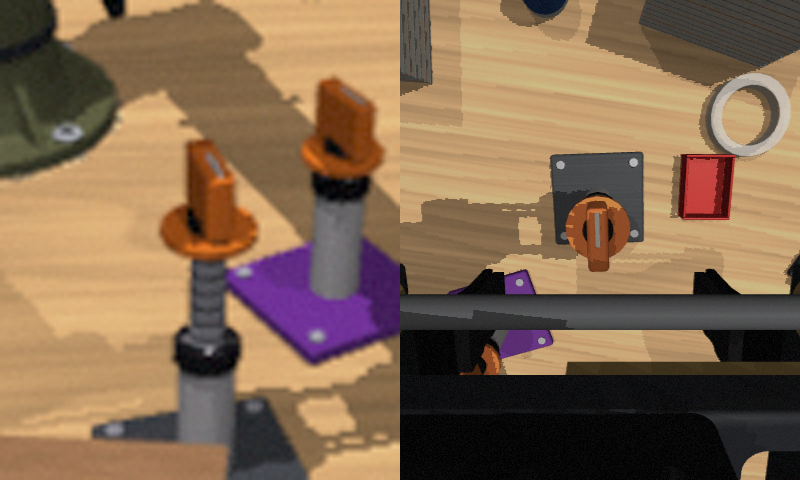

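The scene view has the disc at about (322,207), against a prediction of (321.6,207.2) for z = 0.169. The bar is back parallel to the base edges (wrist bar centre column about 318) and the gripper is clear. Hand in.

```bash
python3 -c "
from bench import ctrl
print(ctrl.close_job())"
```

```text
the job is handed in; nothing more can be done
None
```

I set the orange gauge to the height of the green-topped stack and locked it there, and handed the job in after about 11.3 s of the 34 s allowed. The hand-in reports no verdict, so the result rests on my own checks.

- **Unlock:** I gripped the cap across its 15 mm thickness and twisted it about 59° anticlockwise.
- **Raise:** I lifted the disc about 48 mm, to match the stack top I measured at z ≈ 0.169 m.
- **Lock:** I twisted the cap back clockwise until the measured moment rose to about 0.74 N m, which I took as the end stop. Then I opened the jaws and pulled straight up.

**Last checks:**
- **Height:** In the scene picture the disc sat at pixel (322, 207), where a disc at the stack's height should appear at (321.6, 207.2). While the gripper still held the cap, the disc read about 2 mm low, which is within tolerance.
- **Lock:** The wrist camera showed the bar back in its starting direction, parallel to the base edges.
- **Clear of the gauge:** The fingers were open and about 90 mm above the cap, with no real force on the wrist.

No check failed.

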